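Centre-punch the square shelf foot plate

ROBOT

A 7-joint arm with a two-finger parallel gripper is mounted at the origin on the work surface. World frame = base frame: x ahead of the robot, y to its left, z up, the work surface at z = 0. Lengths are in m, angles in rad, forces in N, time in s.
With the tool pointing down it reaches from about 0.425 to 0.875 m from the base axis. Payload 4.7 kg.
Tool frame: the origin (TCP) lies at the very end of the fingers, on their centre line; the grasp point (between the pads) lies 19 mm behind it; z points along the fingers, y is the direction in which the jaws open and shut (so a half turn about z gives the same grasp; the last joint's range is limited). The gripper opens to 87 mm and grips with 3 to 60 N. Pads are 19 mm wide; open, the fingers measure 117 mm over their backs; the gripper's body (75 mm by 190 mm) begins 51 mm behind the grasp point.
Start: joints at [1.349, 0.321, -0.07, 1.45, 0.023, 1.371, -0.057], TCP at [0.152, -0.632, 0.191] pointing down, gripper open.
Joint ranges: [-2.86, 2.86], [-0.3, 2.09], [-1.38, 1.24], [0.06, 2.45], [-1.56, 4.7], [0.09, 2.05], [-2.69, 2.69]. Speed limits (rad/s): [2.57, 2.57, 3.14, 3.14, 3.14, 3.14, 3.14].

INTERFACE

Orientations are given as a rotation vector (axis times angle).
In Python, from bench import ctrl, get_image, camera_info gives the robot as it stands.
- The arm moves only by the tool carry_out, never from a script. Its argument "commands" is a list of rows, each an object of numbers: "tx", "ty", "tz": the shift along the tool's x, y, z in m; "rx", "ry", "rz": the turn, a rotation vector about the tool's x, y, z in rad; "jaw": the opening, from 0 (shut) to 1 (fully open). In form: [{"tx": .., "ty": .., "tz": .., "rx": .., "ry": .., "rz": .., "jaw": ..}, ...]. A call has 1 to 12 rows; each row is the pose to reach, as a shift and turn from the pose commanded when the call began, along the tool's axes at that moment; what a row does not reach only later rows make up. A row lasts 1/8 s, in which the tool goes at most 62.5 mm and 10.7 degrees, less where a joint would pass 70% of its speed; a pose out of reach is approached as far as the arm can. A call with a gripper value outside its range is refused whole. The fingers move at their own pace and stop on an object; "grip_force" is the grip in N (left out, the last holds). Time passes only in rows, so rows that repeat a pose let the fingers close. It gives the time, the measured TCP pose, the force and the opening at its end, in the units of the state.
- ctrl.get_state(): the state, without advancing time (a new reading comes with each control period).
- get_image(name): name is "scene" or "top"; returns the picture (420x560x3 uint8, red, green, blue); there is no depth.
- camera_info(name): a dict with "intrinsics" (3x3 intrinsics, pixels), "k1" (the pictures are not rectified: a ray, as slopes to the right and down, at radius r is drawn at 1 + k1 r^2 times it, then the intrinsics apply), "R" (3x3) and "t" (3): a world point X has camera coordinates R X + t. Camera axes: x right, y down, z forward; pixel columns grow to the right and rows downward; lengths in m; the calibration is good to about 2 mm. A picture is of the moment at which its call begins. camera_info takes no time and is no camera call.
- ctrl.close_job(): hands the job in, once; it reports no verdict.
The state is a dict: "time": time; "joint_positions": joint angles; "qd": joint speeds; "joint_torque": joint torques, N m; "position": TCP position; "tool_rot": TCP orientation; "ft_force": force on the tool from outside, world axes, zero at the start; "torque": the same for the moment, N m; "grip_width": opening from 0.0 (shut) to 1.0 (fully open).
Only numpy, scipy, OpenCV 4.12 (cv2) and the standard library are available. Lean on these libraries where they do the work, as an engineer would, in place of code of your own. Each camera call takes 0.05 s, during which the arm holds its last target.

TASK

The square steel foot plate has to be centre-punched before it is drilled. Pick up the spring punch with the round ring foot, stand it upright on the middle of the square plate, where the scribed lines cross, and press it straight down until its spring trips. Do not trip it anywhere else; let the punch spring back and leave it standing upright there.

Things in the scene. Friction and masses are not known exactly. Their poses are not given: they have to be found in the camera images.
- punch_grip (a point): spring punch, all steel, 96 mm tall, 0.3 kg, upright on an open ring foot (54 mm wide, 7 mm high). Grip: its ribbed round barrel, 26 mm wide, 34 to 90 mm above the foot's underside, over a 40 mm wide collar (28 to 34 mm); 22 mm cap on top. This point is on the axis, 62 mm above the underside, and sinks with the barrel. z up the axis. Not the square-footed stamp with a wooden knob
- punch_foot (a point): the centre of the underside of the punch's ring foot, straight under the grip on the same axis; z points up along the punch
- punch_barrel (a joint): how far the barrel is pressed down onto the foot, m: 0 sprung up, 0.016 at a hard stop. The push needed grows from about 4 N to about 12 N at 0.010, where the spring trips with a snap; past that the push drops to about 3 N until the stop. It has surely tripped past 0.012. Let go, the barrel springs back up to 0
- plate_middle (a point): middle of the top face of the square steel plate, where its scribed lines cross; 110 x 110 x 8 mm, 0.74 kg, loose and flat on the table, a dark hole at each corner. x and y along its edges, z up. A 120 mm round flange and a 140 x 50 mm strap, also scribed with a cross, lie beside it in any order: not to be punched
Things that resemble listed ones, but are neither listed nor needed, are in the scene too. What is shaped like the part that bears punch_grip but orange or yellow is not meant.

How it is judged:
On the way:
1. the punch, standing upright on the middle of the square plate, is pressed down past its trip point (value of joint punch_barrel above 0.012 m and horizontal distance between punch_foot and plate_middle below 0.015 m and z of punch_foot in the frame of plate_middle below 0.004 m and angle between punch_foot's own z axis and vertical below 0.175 rad), for 0.02 s.
At the end, for the whole second after the job is handed in: after tripping on the plate, the punch is sprung back (barrel less than 4 mm down) and stands upright (within 10 degrees) on the square plate, its foot within 15 mm of the plate's middle (value of joint punch_barrel below 0.004 m and horizontal distance between punch_foot and plate_middle below 0.015 m and z of punch_foot in the frame of plate_middle between -0.003 and 0.004 m and angle between punch_foot's own z axis and vertical below 0.175 rad); the robot touches nothing.
It fails at once if the punch is tripped away from the middle of the square plate (more than 30 mm off, or off its surface) (value of joint punch_barrel above 0.0115 m and (horizontal distance between punch_foot and plate_middle above 0.03 m or z of punch_foot in the frame of plate_middle above 0.02 m)).
It also fails if it takes over 40 s, if anything falls off the work surface, if the arm or the gripper's body presses on something with over 40 N, if the wrist force passes 120 N, or if a joint passes its speed limit or range.

## Working session

There is one attempt and no reset: what is moved stays moved. The work goes in short steps, Python scripts to look and compute and a tool call to move; the robot and the scene stay as the last step left them, time stands still between calls to the robot, and variables do not carry over. Pictures are saved under pics/ and viewed, and the job is handed in when it is done.

Besides the shell and the picture viewer there is one more tool, called after ">>>" as name(argument=value, ...), one argument or row to a line, values as JSON. carry_out: Moves the arm, as the interface text tells. Its arguments: {"type":"object","properties":{"commands":{"type":"array"},"grip_force":{"type":"number"}},"required":["commands"]}

```bash
mkdir -p pics
cat > h.py <<'E'
import numpy as np, cv2
from bench import ctrl, get_image, camera_info
def ray(name,u,v):
    c=camera_info(name);K=np.array(c["intrinsics"]);R=np.array(c["R"]);t=np.array(c["t"])
    d=np.array([(u-K[0,2])/K[0,0],(v-K[1,2])/K[1,1]]);x=d.copy()
    for _ in range(30): x=d/(1+c["k1"]*(x@x))
    return -R.T@t, R.T@np.array([x[0],x[1],1.])
def onz(name,u,v,z):
    o,d=ray(name,u,v); return o+d*(z-o[2])/d[2]
def proj(name,X):
    c=camera_info(name);K=np.array(c["intrinsics"]);p=np.array(c["R"])@np.array(X)+np.array(c["t"])
    x=p[:2]/p[2]; x=x*(1+c["k1"]*(x@x)); return K[:2,:2]@x+K[:2,2]
def snap(name,f):
    im=np.array(get_image(name)); cv2.imwrite("pics/%s.png"%f,im[:,:,::-1]); return im
E
python3 - <<'E'
from h import *
print(ctrl.get_state())
for n in("scene","top"):
    c=camera_info(n);print(n,c); snap(n,n+"0")
E
```

```text
{'time': 0.0, 'joint_positions': array([ 1.34906432,  0.32184534, -0.07007994,  1.45167537,  0.02260281,
        1.3708078 , -0.05690451]), 'qd': array([-0.00147802, -0.00030773,  0.00031165,  0.00074199,  0.00032351,
       -0.00178759,  0.00113684]), 'joint_torque': array([ 1.08234184e-03, -4.91284168e+01, -4.03646166e-01, -3.12534642e+01,
       -6.39926735e-02,  4.39780857e-02,  1.84057740e-04]), 'position': array([ 0.15167268, -0.63141783,  0.18984685]), 'tool_rot': array([-3.11786600e+00, -3.69394672e-01,  5.20172884e-04]), 'ft_force': array([-0.43082477, -1.08448811, -0.5234855 ]), 'torque': array([0.0072952 , 0.01989774, 0.03818909]), 'grip_width': 0.99911936820644}
scene {'intrinsics': array([[451.68737359,   0.        , 280.49578454],
       [  0.        , 451.68737359, 211.53265969],
       [  0.        ,   0.        ,   1.        ]]), 'k1': -0.13532637787254237, 'R': array([[ 0.68765428,  0.7260322 , -0.00297358],
       [ 0.45354072, -0.43275763, -0.77911594],
       [-0.5669501 ,  0.53441377, -0.6268728 ]]), 't': array([-0.32592296, -0.19892015,  1.21155414])}
top {'intrinsics': array([[450.89349473,   0.        , 280.38539124],
       [  0.        , 450.89349473, 210.86750964],
       [  0.        ,   0.        ,   1.        ]]), 'k1': -0.04018229337861166, 'R': array([[-0.00712364, -0.99970323,  0.02329584],
       [-0.98838828,  0.00350311, -0.15190899],
       [ 0.1517823 , -0.02410748, -0.98811991]]), 't': array([-0.05145895,  0.52474452,  0.94337309])}
```

View pics/scene0.png

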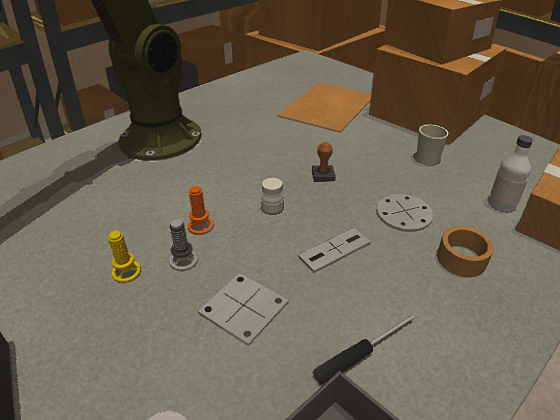

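View pics/top0.png

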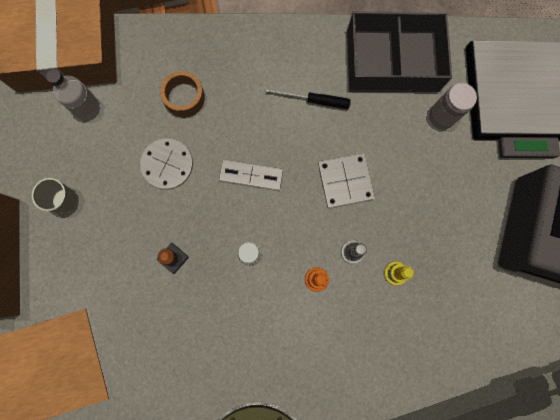

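The steel punch is at top (354,252) and scene (180,245). The square plate is at top (346,181) and scene (243,306). Next I'll look at zoomed crops.

Run:
```python
from h import *
t=cv2.imread("pics/top0.png");s=cv2.imread("pics/scene0.png")
a=cv2.resize(t[145:285,300:420],None,fx=4,fy=4,interpolation=cv2.INTER_CUBIC)
cv2.imwrite("pics/ct.png",a)
b=cv2.resize(s[180:350,90:300],None,fx=3.5,fy=3.5,interpolation=cv2.INTER_CUBIC)
cv2.imwrite("pics/cs.png",b)
# plate mask by brightness
g=cv2.cvtColor(t,cv2.COLOR_BGR2GRAY)
m=(g>140).astype(np.uint8); m=cv2.morphologyEx(m,cv2.MORPH_CLOSE,np.ones((7,7)))
for c in cv2.findContours(m,0,2)[0]:
    if cv2.contourArea(c)>120: print(cv2.contourArea(c),cv2.minAreaRect(c))
```

```text
434.0 ((397.6000061035156, 271.8000183105469), (23.200000762939453, 25.60000228881836), 53.13010025024414)
299.0 ((248.5, 252.0), (20.0, 19.0), 90.0)
825.5 ((47.5, 194.0), (32.0, 33.0), 90.0)
1169.0 ((250.65835571289062, 174.1067657470703), (60.56025314331055, 20.595821380615234), 9.211027145385742)
2085.0 ((346.23077392578125, 179.65383911132812), (46.87175750732422, 47.656227111816406), 78.69007110595703)
1933.5 ((165.5, 163.0), (48.0, 51.0), 90.0)
7777.5 ((504.5, 86.5), (91.0, 109.0), 90.0)
1322.0 ((45.74091339111328, 33.91810607910156), (68.16354370117188, 20.54436683654785), 89.10482788085938)
```

View pics/ct.png

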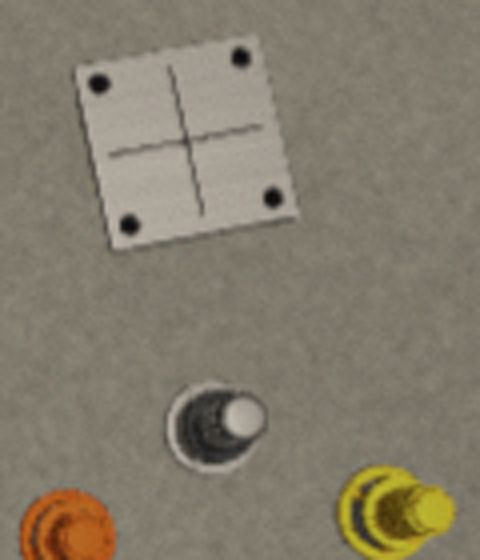

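View pics/cs.png

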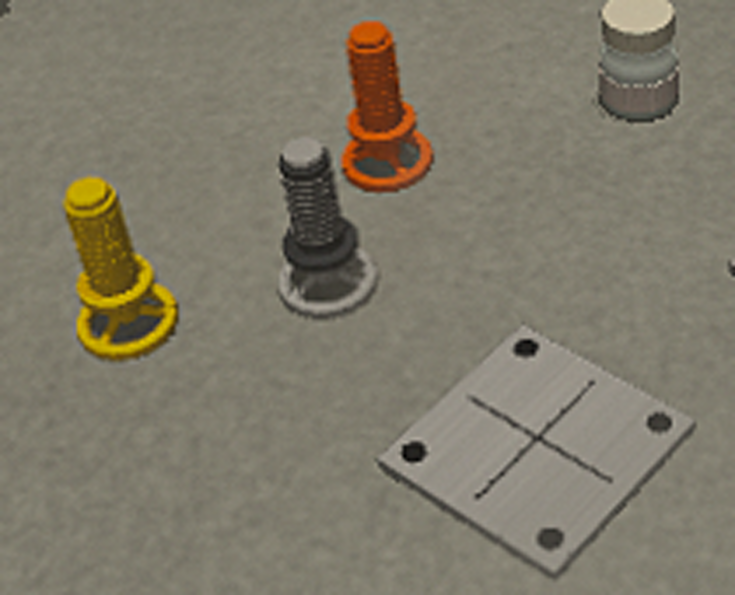

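Run:
```python
from h import *
print("plate",onz("top",346.4,179.9,.008),onz("scene",243.3,304.4,.008))
print("foot",onz("top",352.6,251.4,.005),onz("scene",183.2,259.5,.005))
print("cap",onz("top",360.4,248.9,.096),onz("scene",176.8,222.5,.096))
# plate corners
for n,cs in(("top",[(76,67),(257,36),(298,216),(113,250)]),):
    P=[onz(n,300+u/4-.4,145+v/4-.4,.008)for u,v in cs]
    print(np.round(P,4),[np.linalg.norm(P[i]-P[i-1]) for i in range(4)],np.mean(P,0))
for n,v in (("orange",(318,279)),("yellow",(398,273))): print(n,onz("top",*v,.0))
print(cv2.Rodrigues(ctrl.get_state()["tool_rot"])[0])
```

```text
plate [ 0.60070742 -0.20681183  0.008     ] [ 0.60056548 -0.20618934  0.008     ]
foot [ 0.43738556 -0.21650946  0.005     ] [ 0.43804826 -0.21820657  0.005     ]
cap [ 0.4367533  -0.21591542  0.096     ] [ 0.43890943 -0.21696158  0.096     ]
[[ 0.6445 -0.1438  0.008 ]
 [ 0.663  -0.2494  0.008 ]
 [ 0.557  -0.269   0.008 ]
 [ 0.5377 -0.1627  0.008 ]] [np.float64(0.1083651748265273), np.float64(0.10713835707018762), np.float64(0.1077610734728278), np.float64(0.10810590145309192)] [ 0.60055143 -0.20623434  0.008     ]
orange [ 0.37676083 -0.13803103  0.        ]
yellow [ 0.38846772 -0.31871329  0.        ]
[[ 9.72316359e-01  2.33667847e-01 -4.84714448e-04]
 [ 2.33668335e-01 -9.72314939e-01  1.66388103e-03]
 [-8.24996024e-05 -1.73108116e-03 -9.99998498e-01]]
```

>>> carry_out(
  commands=[
    {"tx": 0.02,"ty": -0.018,"tz": 0},
    {"tx": 0.06,"ty": -0.054,"tz": 0},
    {"tx": 0.1,"ty": -0.09,"tz": 0},
    {"tx": 0.14,"ty": -0.125,"tz": 0},
    {"tx": 0.18,"ty": -0.161,"tz": 0},
    {"tx": 0.22,"ty": -0.197,"tz": 0},
    {"tx": 0.26,"ty": -0.233,"tz": 0},
    {"tx": 0.3,"ty": -0.269,"tz": 0},
    {"tx": 0.335,"ty": -0.3,"tz": 0.01},
    {"tx": 0.36,"ty": -0.322,"tz": 0.02},
    {"tx": 0.375,"ty": -0.336,"tz": 0.03},
    {"tx": 0.375,"ty": -0.336,"tz": 0.03},
  ],
)

```text
invalid input
```

>>> carry_out(
  commands=[
    {"tx": 0.02,"ty": -0.018,"tz": 0,"rx": 0,"ry": 0,"rz": 0,"jaw": 1},
    {"tx": 0.06,"ty": -0.054,"tz": 0,"rx": 0,"ry": 0,"rz": 0,"jaw": 1},
    {"tx": 0.1,"ty": -0.09,"tz": 0,"rx": 0,"ry": 0,"rz": 0,"jaw": 1},
    {"tx": 0.14,"ty": -0.125,"tz": 0,"rx": 0,"ry": 0,"rz": 0,"jaw": 1},
    {"tx": 0.18,"ty": -0.161,"tz": 0,"rx": 0,"ry": 0,"rz": 0,"jaw": 1},
    {"tx": 0.22,"ty": -0.197,"tz": 0,"rx": 0,"ry": 0,"rz": 0,"jaw": 1},
    {"tx": 0.26,"ty": -0.233,"tz": 0,"rx": 0,"ry": 0,"rz": 0,"jaw": 1},
    {"tx": 0.3,"ty": -0.269,"tz": 0,"rx": 0,"ry": 0,"rz": 0,"jaw": 1},
    {"tx": 0.335,"ty": -0.3,"tz": 0.01,"rx": 0,"ry": 0,"rz": 0,"jaw": 1},
    {"tx": 0.36,"ty": -0.322,"tz": 0.02,"rx": 0,"ry": 0,"rz": 0,"jaw": 1},
    {"tx": 0.375,"ty": -0.336,"tz": 0.03,"rx": 0,"ry": 0,"rz": 0,"jaw": 1},
    {"tx": 0.375,"ty": -0.336,"tz": 0.03,"rx": 0,"ry": 0,"rz": 0,"jaw": 1},
  ],
)

```text
time: 1.6
position: [0.4379, -0.2159, 0.16]
tool_rot: [-3.118, -0.375, 0.002]
ft_force: [0.1, -1.4, 0.2]
grip_width: 0.999
```

>>> carry_out(
  commands=[
    {"tx": 0,"ty": 0.001,"tz": 0.02,"rx": 0,"ry": 0,"rz": 0,"jaw": 1},
    {"tx": 0,"ty": 0.001,"tz": 0.045,"rx": 0,"ry": 0,"rz": 0,"jaw": 1},
    {"tx": 0,"ty": 0.001,"tz": 0.06,"rx": 0,"ry": 0,"rz": 0,"jaw": 1},
    {"tx": 0,"ty": 0.001,"tz": 0.06,"rx": 0,"ry": 0,"rz": 0,"jaw": 1},
  ],
)

```text
time: 2.1
position: [0.437, -0.2191, 0.1001]
tool_rot: [-3.119, -0.368, 0.003]
ft_force: [-0.1, -0.1, 0.6]
grip_width: 0.997
```

Run:
```python
from h import *
a=snap("scene","s1");b=snap("top","t1")
x=cv2.resize(a[130:310,80:300],(560,458));y=cv2.resize(b[150:330,290:450],(407,458))
cv2.imwrite("pics/s1c.png",x[:,:,::-1]);cv2.imwrite("pics/t1c.png",y[:,:,::-1])
print(ctrl.get_state()["position"])
```

```text
[ 0.43846249 -0.21933289  0.10164792]
```

View pics/s1c.png

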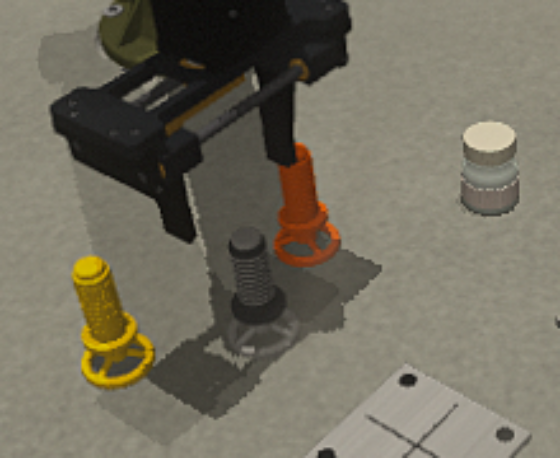

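View pics/t1c.png

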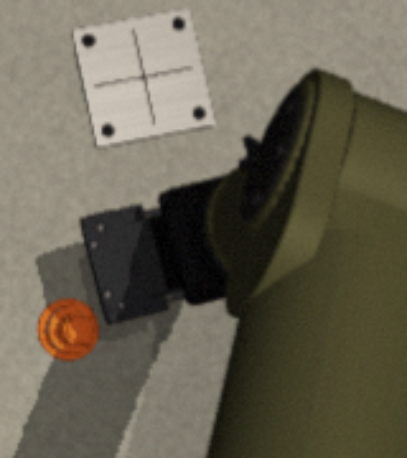

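The fingers straddle the steel punch: tips at crop (180,237) and (288,163), with the cap at (247,232). The orange and yellow punches stay clear. I'll check that the TCP projection agrees.

Run:
```python
from h import *
P=[]
for i in range(6):
    get_image("scene"); P.append(ctrl.get_state()["position"])
P=np.array(P);print(P.mean(0),P.std(0))
R=cv2.Rodrigues(ctrl.get_state()["tool_rot"])[0]
p=P.mean(0)
f=lambda X:(np.round((proj("scene",X)-[80,130])*560/220,0))
print(f(p),f(p+R[:,1]*.0435),f(p-R[:,1]*.0435), f(p+R[:,1]*.058),f(p-R[:,1]*.058),f([.438,-.217,.096]))
```

```text
[ 0.43872189 -0.2191024   0.10179217] [0.00011288 0.00015724 0.00018158]
[242. 230.] [197. 266.] [285. 197.] [182. 278.] [298. 187.] [246. 235.]
```

Run:
```python
from h import *
a=snap("scene","s2");b=snap("top","t2")
p=np.array([.4387,-.2191,.1018]);R=cv2.Rodrigues(ctrl.get_state()["tool_rot"])[0]
def draw(im,n,x0,y0,w,h,k,f):
    o=cv2.resize(im[y0:y0+h,x0:x0+w],None,fx=k,fy=k,interpolation=cv2.INTER_CUBIC)[:,:,::-1].copy()
    for d in(-.058,-.0435,0,.0435,.058):
        for z in (0,.019,.07):
            q=(proj(n,p+R[:,1]*d-R[:,2]*z)-[x0,y0]+.5)*k
            cv2.circle(o,tuple(int(i) for i in q),2,(0,0,255) if z==0 else (0,255,0),-1)
    cv2.imwrite("pics/%s.png"%f,o)
draw(a,"scene",90,120,140,150,4,"s2c");draw(b,"top",290,150,160,140,4,"t2c")
```

```text
(no output)
```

View pics/s2c.png

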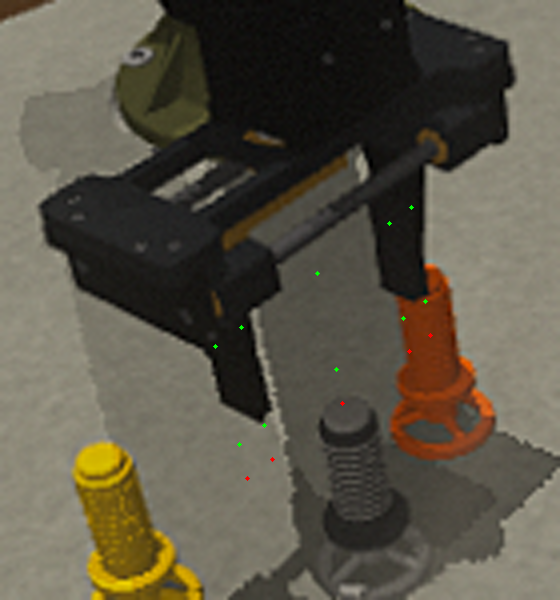

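View pics/t2c.png

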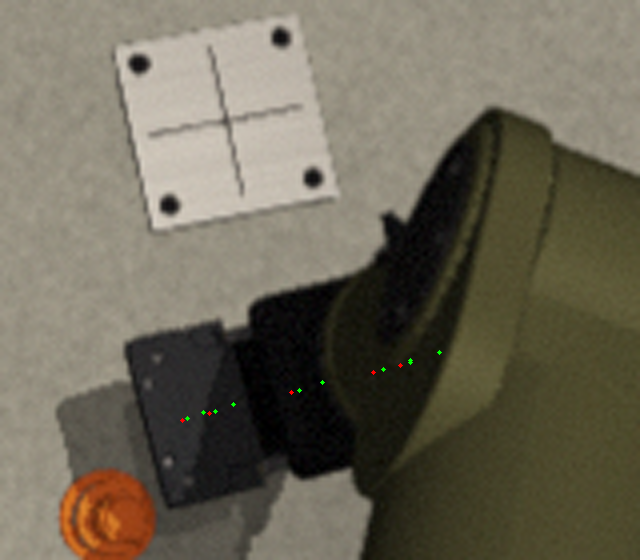

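Run:
```python
from h import *
def tri(s,t):
    o1,d1=ray("scene",*s);o2,d2=ray("top",*t)
    A=np.stack([d1,-d2],1);k=np.linalg.lstsq(A,o2-o1,rcond=None)[0]
    a=o1+d1*k[0];b=o2+d2*k[1];return (a+b)/2,np.linalg.norm(a-b)
X,e=tri((90+510/4,120+66/4),(290+127/4,150+345/4));p=np.array([.4387,-.2191,.1018]);s=ctrl.get_state()
R=cv2.Rodrigues(s["tool_rot"])[0];print(X,e,R.T@(X-p)); print(s["joint_positions"])
# finger-end rays at tip height guesses
for z in(.1,.12,.13,.14,.15):
    a=onz("scene",90+245/4,120+412/4,z);b=onz("scene",90+405/4,120+295/4,z)
    print(z,R.T@(a-p),R.T@(b-p),np.linalg.norm(a-b))
```

```text
[ 0.45007763 -0.12092546  0.23375939] 0.00060934709490747 [ 0.03404224 -0.09273794 -0.13199156]
[ 0.87579669  0.07146863 -0.48177651  1.93843854  0.03663847  1.13953133
 -0.9551983 ]
0.1 [-0.03261859  0.02686078  0.00180228] [-0.03076107 -0.07589702  0.00175558] 0.1027746000642439
0.12 [-0.01217055  0.04175304 -0.01818455] [-0.01038682 -0.05692334 -0.0182294 ] 0.09869251171386897
0.13 [-0.00194654  0.04919917 -0.02817797] [-0.00019969 -0.0474365  -0.02822189] 0.09665146753868145
0.14 [ 0.00827748  0.0566453  -0.03817139] [ 0.00998744 -0.03794966 -0.03821438] 0.09461042336349401
0.15 [ 0.0185015   0.06409142 -0.04816481] [ 0.02017457 -0.02846282 -0.04820687] 0.09256937918830653
```

The body corner triangulates to within 3 mm of its expected x and y. The visible finger ends, though, sit about 28 mm higher than the reported TCP z. I'll descend partway and compare again.

>>> carry_out(
  commands=[
    {"tx": 0,"ty": -0.002,"tz": 0.015,"rx": 0,"ry": 0,"rz": 0,"jaw": 1},
    {"tx": 0,"ty": -0.002,"tz": 0.03,"rx": 0,"ry": 0,"rz": 0,"jaw": 1},
    {"tx": 0,"ty": -0.002,"tz": 0.03,"rx": 0,"ry": 0,"rz": 0,"jaw": 1},
    {"tx": 0,"ty": -0.002,"tz": 0.03,"rx": 0,"ry": 0,"rz": 0,"jaw": 1},
  ],
)

```text
time: 3.1
position: [0.4377, -0.2167, 0.0707]
tool_rot: [-3.119, -0.37, 0.0]
ft_force: [-0.4, 1.0, 0.3]
grip_width: 0.997
```

Run:
```python
from h import *
a=snap("scene","s3")
s=ctrl.get_state();p=s["position"];R=cv2.Rodrigues(s["tool_rot"])[0];print(p,s["ft_force"])
n="scene";x0,y0,w,h,k=90,120,140,150,4
o=cv2.resize(a[y0:y0+h,x0:x0+w],None,fx=k,fy=k,interpolation=cv2.INTER_CUBIC)[:,:,::-1].copy()
for d in(-.058,-.0435,0,.0435,.058):
    for z in (0,.019,.07):
        q=(proj(n,p+R[:,1]*d-R[:,2]*z)-[x0,y0]+.5)*k
        cv2.circle(o,tuple(int(i) for i in q),2,(0,0,255) if z==0 else (0,255,0),-1)
cv2.imwrite("pics/s3c.png",o)
```

```text
[ 0.43791596 -0.21686236  0.07107127] [ 0.30909361 -0.58050723  0.45592248]
```

View pics/s3c.png

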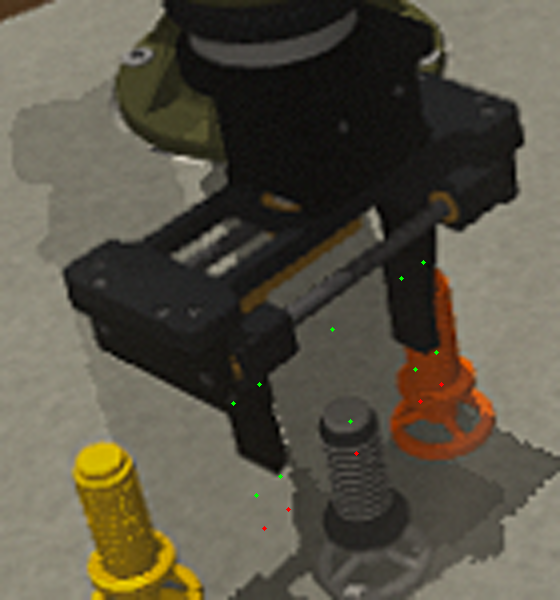

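Run:
```python
from h import *
p=np.array([.4379,-.2169,.0710]);R=cv2.Rodrigues(ctrl.get_state()["tool_rot"])[0]
for z in(0,.02,.024,.028):
  for sg in(1,-1):
    print(z,sg,[tuple(np.round((proj("scene",p+R@np.array([x,sg*d,-z]))-[90,120]+.5)*4).astype(int)) for x in(-.0095,.0095) for d in(.0435,.058)])
a=cv2.imread("pics/s3.png")
cv2.imwrite("pics/s3d.png",np.clip(cv2.resize(a[190:255,130:210],None,fx=8,fy=8,interpolation=cv2.INTER_CUBIC)*2.0,0,255).astype(np.uint8))
```

```text
0 1 [(np.int64(272), np.int64(501)), (np.int64(249), np.int64(520)), (np.int64(304), np.int64(518)), (np.int64(280), np.int64(537))]
0 -1 [(np.int64(405), np.int64(394)), (np.int64(426), np.int64(378)), (np.int64(436), np.int64(408)), (np.int64(457), np.int64(392))]
0.02 1 [(np.int64(264), np.int64(467)), (np.int64(240), np.int64(486)), (np.int64(296), np.int64(483)), (np.int64(272), np.int64(503))]
0.02 -1 [(np.int64(400), np.int64(361)), (np.int64(421), np.int64(344)), (np.int64(431), np.int64(375)), (np.int64(452), np.int64(358))]
0.024 1 [(np.int64(263), np.int64(460)), (np.int64(238), np.int64(479)), (np.int64(294), np.int64(476)), (np.int64(270), np.int64(496))]
0.024 -1 [(np.int64(399), np.int64(354)), (np.int64(420), np.int64(337)), (np.int64(430), np.int64(368)), (np.int64(451), np.int64(351))]
0.028 1 [(np.int64(261), np.int64(453)), (np.int64(236), np.int64(472)), (np.int64(293), np.int64(469)), (np.int64(268), np.int64(489))]
0.028 -1 [(np.int64(397), np.int64(347)), (np.int64(419), np.int64(330)), (np.int64(429), np.int64(361)), (np.int64(450), np.int64(344))]
```

View pics/s3d.png

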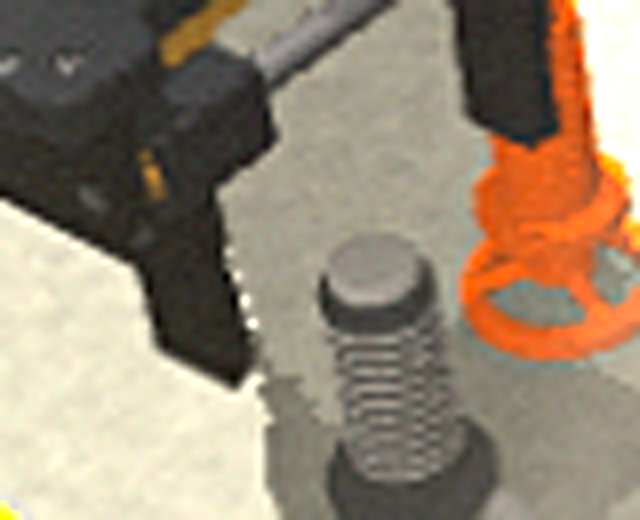

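The finger ends still appear about 30 mm above the reported TCP. A reported TCP z of 0.042 is safe whether the pictures or the readout is right, so I'll go there and look again.

>>> carry_out(
  commands=[
    {"tx": 0,"ty": 0,"tz": 0.015,"rx": 0,"ry": 0,"rz": 0,"jaw": 1},
    {"tx": 0,"ty": 0,"tz": 0.029,"rx": 0,"ry": 0,"rz": 0,"jaw": 1},
    {"tx": 0,"ty": 0,"tz": 0.029,"rx": 0,"ry": 0,"rz": 0,"jaw": 1},
    {"tx": 0,"ty": 0,"tz": 0.029,"rx": 0,"ry": 0,"rz": 0,"jaw": 1},
  ],
)

```text
time: 3.65
position: [0.4377, -0.2167, 0.0418]
tool_rot: [-3.12, -0.37, 0.0]
ft_force: [0.8, 0.9, -0.2]
grip_width: 1.001
```

Run:
```python
from h import *
a=snap("scene","s4")
s=ctrl.get_state();p=s["position"];R=cv2.Rodrigues(s["tool_rot"])[0];print(p,s["ft_force"])
n="scene";x0,y0,w,h,k=90,130,140,150,4
o=cv2.resize(a[y0:y0+h,x0:x0+w],None,fx=k,fy=k,interpolation=cv2.INTER_CUBIC)[:,:,::-1]
cv2.imwrite("pics/s4c.png",np.clip(o*1.7,0,255).astype(np.uint8))
```

```text
[ 0.43797722 -0.21683869  0.04213108] [ 0.90852541 -0.5304396  -0.34054993]
```

View pics/s4c.png

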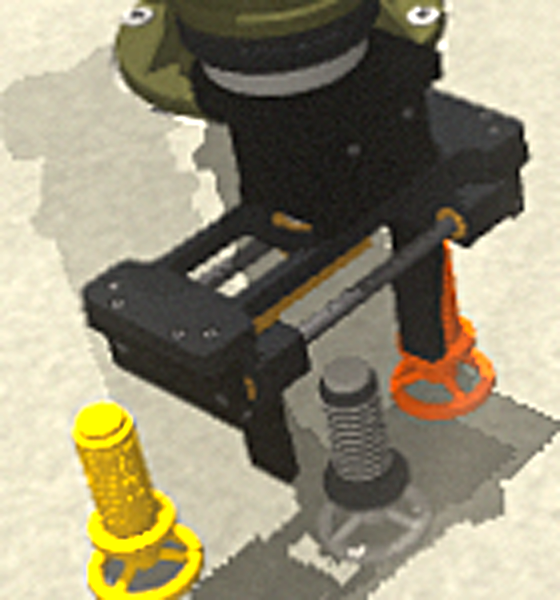

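The finger-end midpoint at (365,410) lies on the barrel roughly 70 mm up. So the true tips are about 28 mm above the reported TCP. I'll lower to a reported z of 0.025 and close: an opening near 0.30 means the barrel, near 0.46 means the collar.

>>> carry_out(
  commands=[
    {"tx": 0,"ty": 0,"tz": 0.008,"rx": 0,"ry": 0,"rz": 0,"jaw": 1},
    {"tx": 0,"ty": 0,"tz": 0.017,"rx": 0,"ry": 0,"rz": 0,"jaw": 1},
    {"tx": 0,"ty": 0,"tz": 0.017,"rx": 0,"ry": 0,"rz": 0,"jaw": 1},
    {"tx": 0,"ty": 0,"tz": 0.017,"rx": 0,"ry": 0,"rz": 0,"jaw": 0.5},
    {"tx": 0,"ty": 0,"tz": 0.017,"rx": 0,"ry": 0,"rz": 0,"jaw": 0.5},
    {"tx": 0,"ty": 0,"tz": 0.017,"rx": 0,"ry": 0,"rz": 0,"jaw": 0.5},
  ],
  grip_force=10,
)

```text
time: 4.45
position: [0.4379, -0.2169, 0.0251]
tool_rot: [3.119, 0.369, 0.0]
ft_force: [-0.4, 0.5, 0.0]
grip_width: 0.743
```

Run:
```python
from h import *
a=snap("scene","s5")
s=ctrl.get_state();p=s["position"];print(p,s["ft_force"],s["grip_width"])
n="scene";x0,y0,w,h,k=90,130,140,150,4
o=cv2.resize(a[y0:y0+h,x0:x0+w],None,fx=k,fy=k,interpolation=cv2.INTER_CUBIC)[:,:,::-1]
cv2.imwrite("pics/s5c.png",np.clip(o*1.7,0,255).astype(np.uint8))
```

```text
[ 0.43789463 -0.21686117  0.02514545] [ 0.41363971  0.30856466 -0.36763053] 0.7002136934015042
```

View pics/s5c.png

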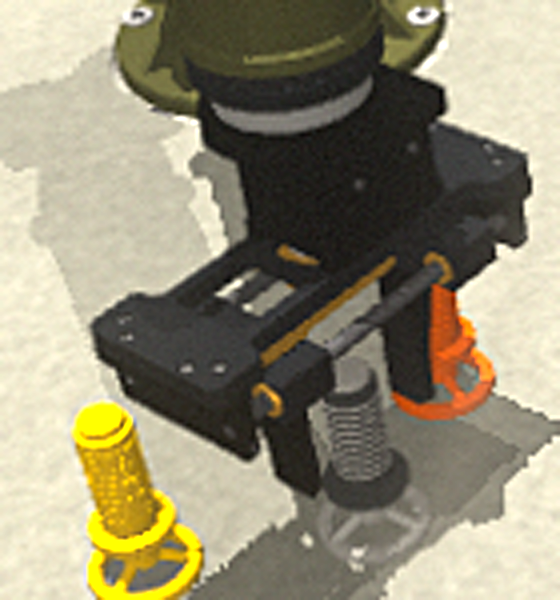

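>>> carry_out(
  commands=[
    {"tx": 0,"ty": 0,"tz": 0,"rx": 0,"ry": 0,"rz": 0,"jaw": 0.2},
    {"tx": 0,"ty": 0,"tz": 0,"rx": 0,"ry": 0,"rz": 0,"jaw": 0.2},
    {"tx": 0,"ty": 0,"tz": 0,"rx": 0,"ry": 0,"rz": 0,"jaw": 0.2},
    {"tx": 0,"ty": 0,"tz": 0,"rx": 0,"ry": 0,"rz": 0,"jaw": 0.2},
    {"tx": 0,"ty": 0,"tz": 0,"rx": 0,"ry": 0,"rz": 0,"jaw": 0.2},
    {"tx": 0,"ty": 0,"tz": 0,"rx": 0,"ry": 0,"rz": 0,"jaw": 0.2},
    {"tx": 0,"ty": 0,"tz": 0,"rx": 0,"ry": 0,"rz": 0,"jaw": 0.2},
    {"tx": 0,"ty": 0,"tz": 0,"rx": 0,"ry": 0,"rz": 0,"jaw": 0.2},
  ],
  grip_force=10,
)

```text
time: 5.5
position: [0.4377, -0.2166, 0.025]
tool_rot: [-3.12, -0.37, 0.0]
ft_force: [-0.5, 1.0, 2.2]
grip_width: 0.294
```

Run:
```python
from h import *
a=snap("scene","s6")
s=ctrl.get_state();p=s["position"];print(p,s["ft_force"],s["grip_width"]*87)
n="scene";x0,y0,w,h,k=90,130,140,150,4
o=cv2.resize(a[y0:y0+h,x0:x0+w],None,fx=k,fy=k,interpolation=cv2.INTER_CUBIC)[:,:,::-1]
cv2.imwrite("pics/s6c.png",np.clip(o*1.7,0,255).astype(np.uint8))
```

```text
[ 0.43768787 -0.21658798  0.02493583] [-0.39935494  2.03695672  0.19786727] 26.191931963488805
```

View pics/s6c.png

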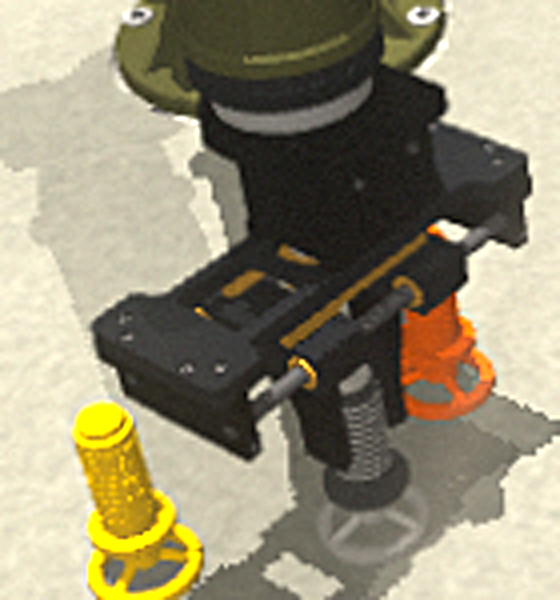

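The opening of 26.2 mm matches the barrel, so I'll grip firmly and lift.

>>> carry_out(
  commands=[
    {"tx": 0,"ty": 0,"tz": 0,"rx": 0,"ry": 0,"rz": 0,"jaw": 0.1},
    {"tx": 0,"ty": 0,"tz": 0,"rx": 0,"ry": 0,"rz": 0,"jaw": 0.1},
    {"tx": 0,"ty": 0,"tz": -0.01,"rx": 0,"ry": 0,"rz": 0,"jaw": 0.1},
    {"tx": 0,"ty": 0,"tz": -0.03,"rx": 0,"ry": 0,"rz": 0,"jaw": 0.1},
    {"tx": 0,"ty": 0,"tz": -0.045,"rx": 0,"ry": 0,"rz": 0,"jaw": 0.1},
    {"tx": 0,"ty": 0,"tz": -0.05,"rx": 0,"ry": 0,"rz": 0,"jaw": 0.1},
    {"tx": 0,"ty": 0,"tz": -0.05,"rx": 0,"ry": 0,"rz": 0,"jaw": 0.1},
  ],
  grip_force=50,
)

```text
time: 6.42
position: [0.4377, -0.2169, 0.0751]
tool_rot: [3.119, 0.369, 0.0]
ft_force: [0.4, -0.2, -2.8]
grip_width: 0.29
```

Run:
```python
from h import *
a=snap("scene","s7")
s=ctrl.get_state();p=s["position"];print(p,s["ft_force"],s["grip_width"]*87)
n="scene";x0,y0,w,h,k=90,110,140,150,4
o=cv2.resize(a[y0:y0+h,x0:x0+w],None,fx=k,fy=k,interpolation=cv2.INTER_CUBIC)[:,:,::-1]
cv2.imwrite("pics/s7c.png",np.clip(o*1.7,0,255).astype(np.uint8))
```

```text
[ 0.4373366  -0.2167235   0.07457036] [ 0.33770879  0.79756596 -3.9637865 ] 25.177969584400618
```

View pics/s7c.png

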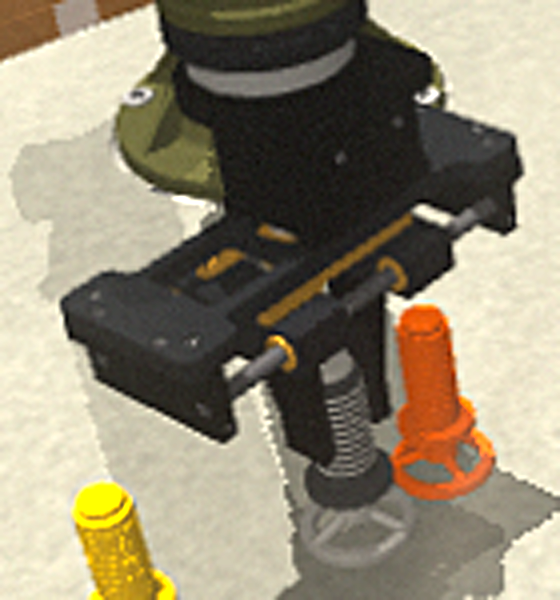

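The punch is lifted upright (wrist −3 N). Carrying it over the plate.

>>> carry_out(
  commands=[
    {"tx": 0.01,"ty": 0.002,"tz": 0,"rx": 0,"ry": 0,"rz": 0,"jaw": 0.1},
    {"tx": 0.03,"ty": 0.005,"tz": 0,"rx": 0,"ry": 0,"rz": 0,"jaw": 0.1},
    {"tx": 0.055,"ty": 0.01,"tz": 0,"rx": 0,"ry": 0,"rz": 0,"jaw": 0.1},
    {"tx": 0.08,"ty": 0.014,"tz": 0,"rx": 0,"ry": 0,"rz": 0,"jaw": 0.1},
    {"tx": 0.105,"ty": 0.018,"tz": 0,"rx": 0,"ry": 0,"rz": 0,"jaw": 0.1},
    {"tx": 0.13,"ty": 0.023,"tz": 0,"rx": 0,"ry": 0,"rz": 0,"jaw": 0.1},
    {"tx": 0.15,"ty": 0.026,"tz": 0,"rx": 0,"ry": 0,"rz": 0,"jaw": 0.1},
    {"tx": 0.161,"ty": 0.028,"tz": 0.01,"rx": 0,"ry": 0,"rz": 0,"jaw": 0.1},
    {"tx": 0.161,"ty": 0.028,"tz": 0.02,"rx": 0,"ry": 0,"rz": 0,"jaw": 0.1},
    {"tx": 0.161,"ty": 0.028,"tz": 0.02,"rx": 0,"ry": 0,"rz": 0,"jaw": 0.1},
    {"tx": 0.161,"ty": 0.028,"tz": 0.02,"rx": 0,"ry": 0,"rz": 0,"jaw": 0.1},
  ],
)

```text
time: 7.85
position: [0.6001, -0.2068, 0.0548]
tool_rot: [3.12, 0.369, -0.001]
ft_force: [-0.3, 0.1, -4.3]
grip_width: 0.286
```

```bash
cat > v.py <<'E'
from h import *
import sys
def go(f,x0=150,y0=180,w=150,h=150):
    a=snap("scene","s"+f);b=snap("top","t"+f)
    s=ctrl.get_state();print(s["time"],s["position"],s["tool_rot"],s["ft_force"],s["grip_width"]*87)
    o=cv2.resize(a[y0:y0+h,x0:x0+w],None,fx=4,fy=4,interpolation=cv2.INTER_CUBIC)[:,:,::-1]
    cv2.imwrite("pics/s%sc.png"%f,np.clip(o*1.5,0,255).astype(np.uint8))
    o=cv2.resize(b[130:250,280:420],None,fx=4,fy=4,interpolation=cv2.INTER_CUBIC)[:,:,::-1]
    cv2.imwrite("pics/t%sc.png"%f,np.clip(o*1.5,0,255).astype(np.uint8))
go(sys.argv[1])
E
python3 v.py 8
```

```text
7.95 [ 0.60065532 -0.20679544  0.05545471] [3.11914987e+00 3.68585631e-01 6.73120576e-04] [ 0.35257806  0.79020801 -2.99552071] 25.07916371327514
```

View pics/s8c.png

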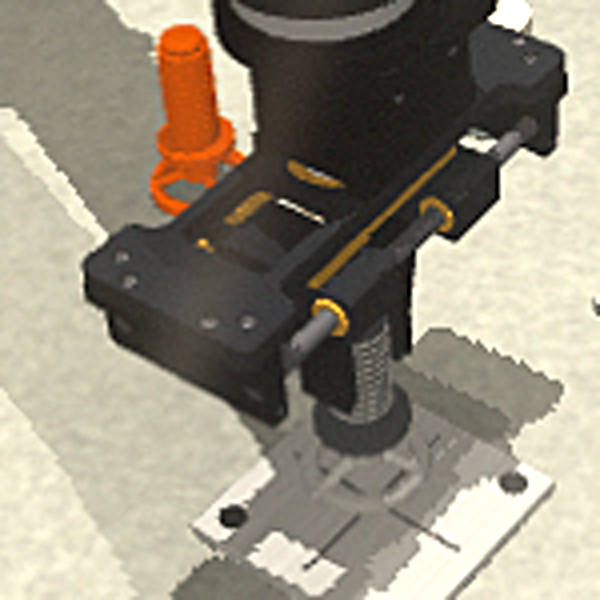

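View pics/t8c.png

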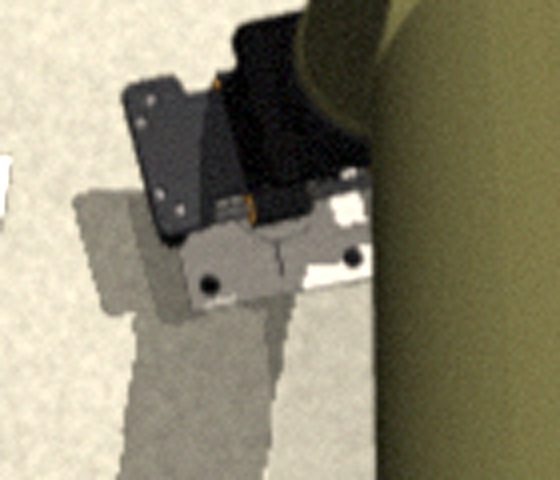

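Run:
```python
from h import *
for z in(.0373,.0583,.0643): print(z,(proj("scene",[.6006,-.2067,z])-[150,180]+.5)*4)
u=lambda a,b:(150+a/4-.4,180+b/4-.4)
print(onz("scene",*u(363,410),.0643), onz("scene",*u(369,476),.0373))
```

```text
0.0373 [370.18005428 454.42545678]
0.0583 [367.09316701 420.00460828]
0.0643 [366.19254984 409.92222589]
[ 0.60002984 -0.20767977  0.0643    ] [ 0.60939179 -0.21444244  0.0373    ]
```

Run:
```python
from h import *
a=cv2.imread("pics/s8.png")
cv2.imwrite("pics/s8d.png",np.clip(cv2.resize(a[265:330,205:285],None,fx=9,fy=9,interpolation=cv2.INTER_CUBIC)*1.7,0,255).astype(np.uint8))
```

```text
(no output)
```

View pics/s8d.png

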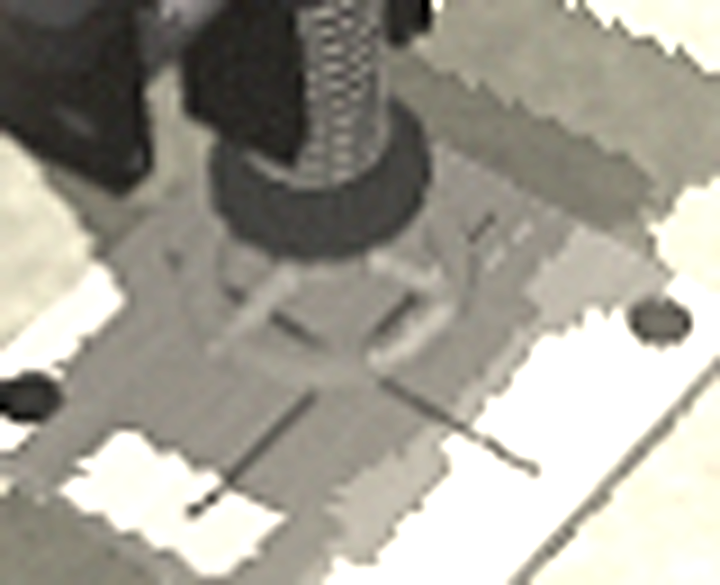

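Collar and ring centres read about 1–2 px left of the target axis, roughly 3 mm. I'll nudge by (+1.5,+1.5) mm in world x and y, and lower most of the way.

>>> carry_out(
  commands=[
    {"tx": 0.002,"ty": -0.001,"tz": 0.008,"rx": 0,"ry": 0,"rz": 0,"jaw": 0.1},
    {"tx": 0.002,"ty": -0.001,"tz": 0.014,"rx": 0,"ry": 0,"rz": 0,"jaw": 0.1},
    {"tx": 0.002,"ty": -0.001,"tz": 0.017,"rx": 0,"ry": 0,"rz": 0,"jaw": 0.1},
    {"tx": 0.002,"ty": -0.001,"tz": 0.017,"rx": 0,"ry": 0,"rz": 0,"jaw": 0.1},
    {"tx": 0.002,"ty": -0.001,"tz": 0.017,"rx": 0,"ry": 0,"rz": 0,"jaw": 0.1},
  ],
)

```text
time: 8.57
position: [0.6027, -0.205, 0.0381]
tool_rot: [3.12, 0.37, 0.0]
ft_force: [-0.1, 0.1, -3.9]
grip_width: 0.289
```

```bash
python3 v.py 9
python3 - <<'E'
from h import *
a=cv2.imread("pics/s9.png")
cv2.imwrite("pics/s9d.png",np.clip(cv2.resize(a[270:335,205:285],None,fx=9,fy=9,interpolation=cv2.INTER_CUBIC)*1.7,0,255).astype(np.uint8))
for z in(.0113,.0183,.0443):
    C=[(proj("scene",[.6006+r*np.cos(t),-.2065+r*np.sin(t),z])-[205,270]+.5)*9 for t in np.arange(0,6.28,.1) for r in [.02 if z>.03 else .027]]
    C=np.array(C);print(z,C.min(0),C.max(0))
E
```

```text
8.675 [ 0.60273129 -0.20503168  0.03821799] [3.11946868e+00 3.69409809e-01 6.14047169e-04] [-0.10502601 -0.40433922 -3.6926054 ] 24.936777811520503
0.0113 [202.41687562 194.14963323] [491.49390443 419.01577541]
0.0183 [199.32944109 169.78314736] [490.18992326 394.83190052]
0.0443 [226.15737063 104.52412096] [446.68142168 271.54443956]
```

View pics/s9d.png

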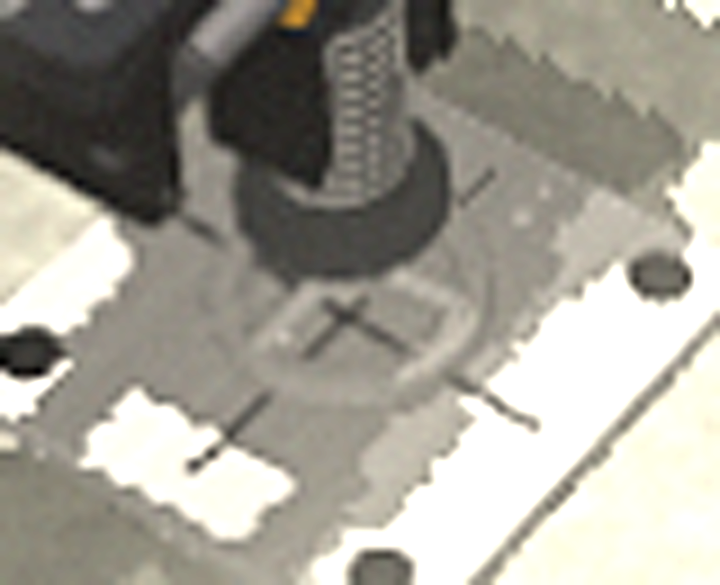

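The cross is visible through the ring at (350,318). The collar spans columns 233–450 against an expected 226–447, so it is centred within about 1–2 mm. Lowering to contact.

>>> carry_out(
  commands=[
    {"tx": 0,"ty": 0,"tz": 0.002,"rx": 0,"ry": 0,"rz": 0,"jaw": 0.1},
    {"tx": 0,"ty": 0,"tz": 0.004,"rx": 0,"ry": 0,"rz": 0,"jaw": 0.1},
    {"tx": 0,"ty": 0,"tz": 0.006,"rx": 0,"ry": 0,"rz": 0,"jaw": 0.1},
    {"tx": 0,"ty": 0,"tz": 0.006,"rx": 0,"ry": 0,"rz": 0,"jaw": 0.1},
  ],
)

```text
time: 9.18
position: [0.6026, -0.2049, 0.0326]
tool_rot: [3.119, 0.37, 0.0]
ft_force: [-2.1, 0.4, 2.2]
grip_width: 0.288
```

```bash
python3 v.py 10
python3 - <<'E'
from h import *
a=cv2.imread("pics/s10.png")
cv2.imwrite("pics/s10d.png",np.clip(cv2.resize(a[270:335,205:285],None,fx=9,fy=9,interpolation=cv2.INTER_CUBIC)*1.7,0,255).astype(np.uint8))
for z in(.008,.015,.041):
    C=[(proj("scene",[.6006+r*np.cos(t),-.2065+r*np.sin(t),z])-[205,270]+.5)*9 for t in np.arange(0,6.28,.1) for r in [.02 if z>.03 else .027]]
    C=np.array(C);print(z,C.min(0),C.max(0))
E
```

```text
9.275 [ 0.60261513 -0.20493988  0.03253314] [3.11945077e+00 3.69551639e-01 2.06373755e-04] [-2.43048656  0.20448503  1.82571182] 24.755322160600485
0.008 [203.86098457 205.5340225 ] [492.10376771 430.30700788]
0.015 [200.7890576  181.30727939] [490.80641477 406.27251688]
0.041 [227.56275017 116.58726639] [447.43509949 283.5752943 ]
```

View pics/s10d.png

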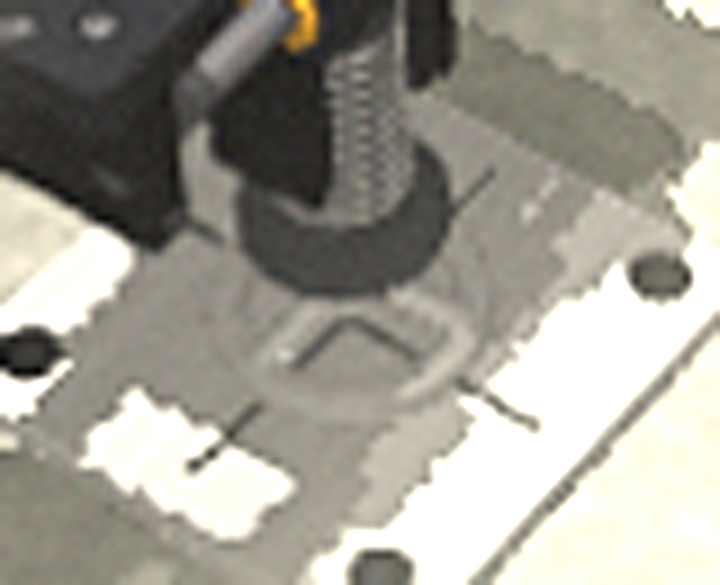

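Contact: the wrist z force went from −3.7 to +1.8 N. Now pressing straight down about 14.5 mm.

>>> carry_out(
  commands=[
    {"tx": 0,"ty": 0,"tz": 0.002,"rx": 0,"ry": 0,"rz": 0,"jaw": 0.1},
    {"tx": 0,"ty": 0,"tz": 0.004,"rx": 0,"ry": 0,"rz": 0,"jaw": 0.1},
    {"tx": 0,"ty": 0,"tz": 0.006,"rx": 0,"ry": 0,"rz": 0,"jaw": 0.1},
    {"tx": 0,"ty": 0,"tz": 0.007,"rx": 0,"ry": 0,"rz": 0,"jaw": 0.1},
    {"tx": 0,"ty": 0,"tz": 0.007,"rx": 0,"ry": 0,"rz": 0,"jaw": 0.1},
  ],
  grip_force=60,
)

```text
time: 9.9
position: [0.6027, -0.205, 0.0265]
tool_rot: [3.119, 0.369, 0.0]
ft_force: [-5.5, 1.6, 8.7]
grip_width: 0.284
```

>>> carry_out(
  commands=[
    {"tx": 0,"ty": 0,"tz": 0.002,"rx": 0,"ry": 0,"rz": 0,"jaw": 0.1},
    {"tx": 0,"ty": 0,"tz": 0.004,"rx": 0,"ry": 0,"rz": 0,"jaw": 0.1},
    {"tx": 0,"ty": 0,"tz": 0.006,"rx": 0,"ry": 0,"rz": 0,"jaw": 0.1},
    {"tx": 0,"ty": 0,"tz": 0.0075,"rx": 0,"ry": 0,"rz": 0,"jaw": 0.1},
    {"tx": 0,"ty": 0,"tz": 0.0075,"rx": 0,"ry": 0,"rz": 0,"jaw": 0.1},
    {"tx": 0,"ty": 0,"tz": 0.0075,"rx": 0,"ry": 0,"rz": 0,"jaw": 0.1},
  ],
)

```text
time: 10.65
position: [0.6026, -0.205, 0.0177]
tool_rot: [3.12, 0.369, 0.0]
ft_force: [-2.9, 1.2, 4.4]
grip_width: 0.286
```

```bash
python3 v.py 11
python3 - <<'E'
from h import *
a=cv2.imread("pics/s11.png")
cv2.imwrite("pics/s11d.png",np.clip(cv2.resize(a[270:335,205:285],None,fx=9,fy=9,interpolation=cv2.INTER_CUBIC)*1.7,0,255).astype(np.uint8))
E
```

```text
10.75 [ 0.60258711 -0.20497536  0.01758439] [3.11958158e+00 3.69563142e-01 1.63063277e-04] [-2.49089345  1.15494208  3.43825872] 24.83226492093642
```

View pics/s11d.png

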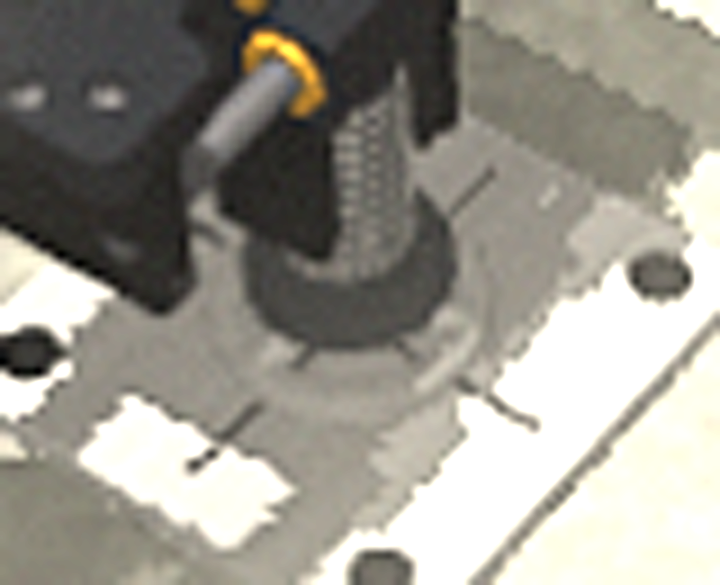

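The push climbed to about 12 N and then dropped, and the collar sank about 14.5 mm with no slip. It has tripped. Now I'll ease back up, keeping the foot on the plate.

>>> carry_out(
  commands=[
    {"tx": 0,"ty": 0,"tz": -0.003,"rx": 0,"ry": 0,"rz": 0,"jaw": 0.1},
    {"tx": 0,"ty": 0,"tz": -0.006,"rx": 0,"ry": 0,"rz": 0,"jaw": 0.1},
    {"tx": 0,"ty": 0,"tz": -0.009,"rx": 0,"ry": 0,"rz": 0,"jaw": 0.1},
    {"tx": 0,"ty": 0,"tz": -0.012,"rx": 0,"ry": 0,"rz": 0,"jaw": 0.1},
    {"tx": 0,"ty": 0,"tz": -0.014,"rx": 0,"ry": 0,"rz": 0,"jaw": 0.1},
    {"tx": 0,"ty": 0,"tz": -0.0155,"rx": 0,"ry": 0,"rz": 0,"jaw": 0.1},
    {"tx": 0,"ty": 0,"tz": -0.0155,"rx": 0,"ry": 0,"rz": 0,"jaw": 0.1},
    {"tx": 0,"ty": 0,"tz": -0.0155,"rx": 0,"ry": 0,"rz": 0,"jaw": 0.1},
  ],
)

```text
time: 11.75
position: [0.6026, -0.205, 0.0328]
tool_rot: [3.12, 0.37, 0.0]
ft_force: [-1.3, 0.5, 0.4]
grip_width: 0.282
```

```bash
python3 v.py 12
python3 - <<'E'
from h import *
a=cv2.imread("pics/s12.png")
cv2.imwrite("pics/s12d.png",np.clip(cv2.resize(a[270:335,205:285],None,fx=9,fy=9,interpolation=cv2.INTER_CUBIC)*1.7,0,255).astype(np.uint8))
E
```

```text
11.85 [ 0.602545   -0.20495424  0.03281124] [3.11973976e+00 3.69577610e-01 3.70267303e-05] [-1.49106371  0.85406833  2.19533074] 24.50040551388587
```

View pics/s12d.png

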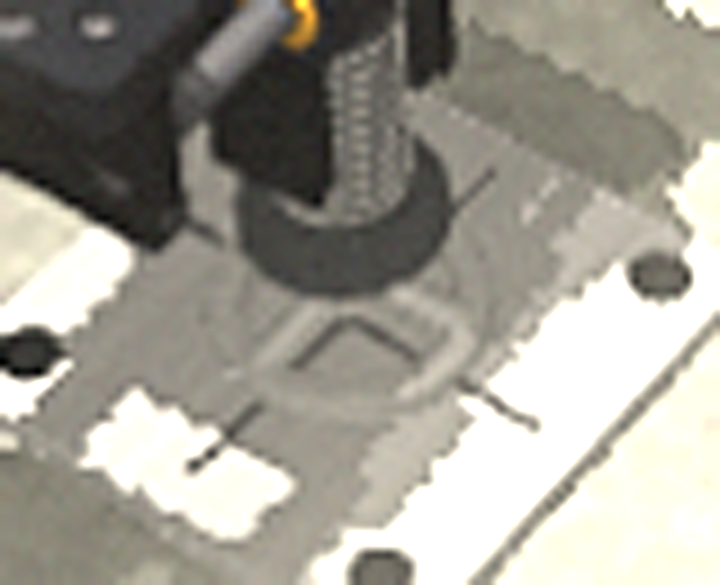

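The barrel is sprung up with the foot still on the plate. Releasing gently.

>>> carry_out(
  commands=[
    {"tx": 0,"ty": 0,"tz": -0.0005,"rx": 0,"ry": 0,"rz": 0,"jaw": 0.25},
    {"tx": 0,"ty": 0,"tz": -0.0005,"rx": 0,"ry": 0,"rz": 0,"jaw": 0.25},
    {"tx": 0,"ty": 0,"tz": -0.0005,"rx": 0,"ry": 0,"rz": 0,"jaw": 0.35},
    {"tx": 0,"ty": 0,"tz": -0.0005,"rx": 0,"ry": 0,"rz": 0,"jaw": 0.5},
    {"tx": 0,"ty": 0,"tz": -0.0005,"rx": 0,"ry": 0,"rz": 0,"jaw": 0.7},
    {"tx": 0,"ty": 0,"tz": -0.0005,"rx": 0,"ry": 0,"rz": 0,"jaw": 0.9},
    {"tx": 0,"ty": 0,"tz": -0.0005,"rx": 0,"ry": 0,"rz": 0,"jaw": 1},
    {"tx": 0,"ty": 0,"tz": -0.0005,"rx": 0,"ry": 0,"rz": 0,"jaw": 1},
    {"tx": 0,"ty": 0,"tz": -0.0005,"rx": 0,"ry": 0,"rz": 0,"jaw": 1},
    {"tx": 0,"ty": 0,"tz": -0.0005,"rx": 0,"ry": 0,"rz": 0,"jaw": 1},
    {"tx": 0,"ty": 0,"tz": -0.0005,"rx": 0,"ry": 0,"rz": 0,"jaw": 1},
    {"tx": 0,"ty": 0,"tz": -0.0005,"rx": 0,"ry": 0,"rz": 0,"jaw": 1},
  ],
  grip_force=5,
)

```text
time: 13.35
position: [0.6025, -0.2049, 0.0334]
tool_rot: [3.12, 0.37, -0.0]
ft_force: [0.0, -0.2, 0.1]
grip_width: 0.999
```

```bash
python3 v.py 13
```

```text
13.45 [ 0.60253395 -0.20494986  0.03345276] [ 3.11969475e+00  3.69495989e-01 -4.48462646e-05] [ 0.23023561  0.02038205 -0.63953599] 86.64361558571177
```

View pics/s13c.png

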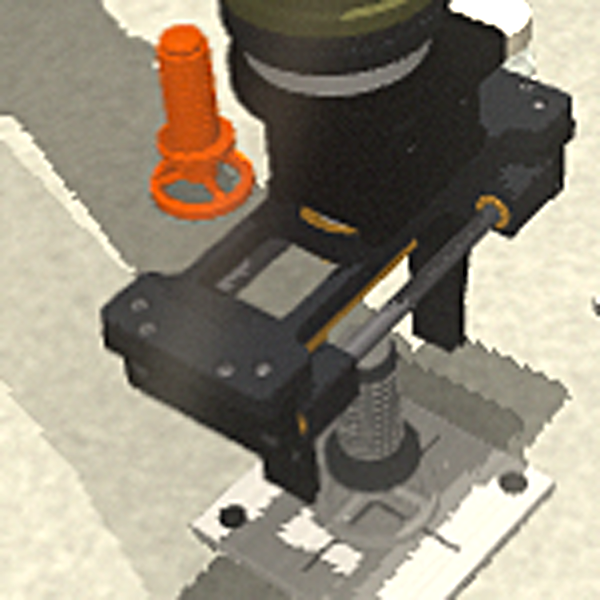

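The punch stands free. Raising straight up with the jaws open, then a final look.

>>> carry_out(
  commands=[
    {"tx": 0,"ty": 0,"tz": -0.01,"rx": 0,"ry": 0,"rz": 0,"jaw": 1},
    {"tx": 0,"ty": 0,"tz": -0.03,"rx": 0,"ry": 0,"rz": 0,"jaw": 1},
    {"tx": 0,"ty": 0,"tz": -0.06,"rx": 0,"ry": 0,"rz": 0,"jaw": 1},
    {"tx": 0,"ty": 0,"tz": -0.09,"rx": 0,"ry": 0,"rz": 0,"jaw": 1},
    {"tx": 0,"ty": 0,"tz": -0.12,"rx": 0,"ry": 0,"rz": 0,"jaw": 1},
    {"tx": 0,"ty": 0,"tz": -0.15,"rx": 0,"ry": 0,"rz": 0,"jaw": 1},
    {"tx": -0.04,"ty": 0.03,"tz": -0.17,"rx": 0,"ry": 0,"rz": 0,"jaw": 1},
    {"tx": -0.08,"ty": 0.07,"tz": -0.17,"rx": 0,"ry": 0,"rz": 0,"jaw": 1},
    {"tx": -0.12,"ty": 0.11,"tz": -0.17,"rx": 0,"ry": 0,"rz": 0,"jaw": 1},
    {"tx": -0.15,"ty": 0.14,"tz": -0.17,"rx": 0,"ry": 0,"rz": 0,"jaw": 1},
    {"tx": -0.16,"ty": 0.15,"tz": -0.17,"rx": 0,"ry": 0,"rz": 0,"jaw": 1},
    {"tx": -0.16,"ty": 0.15,"tz": -0.17,"rx": 0,"ry": 0,"rz": 0,"jaw": 1},
  ],
)

```text
time: 14.95
position: [0.4822, -0.3883, 0.2044]
tool_rot: [3.12, 0.368, 0.002]
ft_force: [0.3, 1.0, 0.4]
grip_width: 0.998
```

```bash
python3 v.py 14
```

```text
15.05 [ 0.48375388 -0.38586169  0.20408241] [-3.11861019e+00 -3.74341908e-01 -2.37016931e-03] [ 0.30867846 -0.29799075  0.0421789 ] 87.0225323241031
```

View pics/s14c.png

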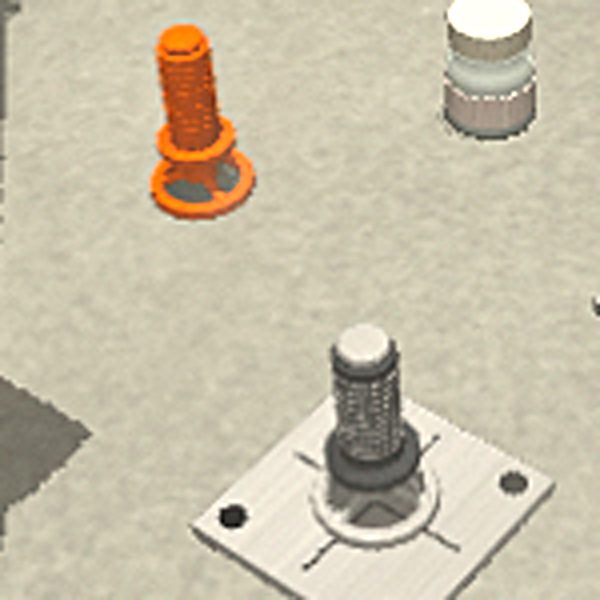

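View pics/t14c.png

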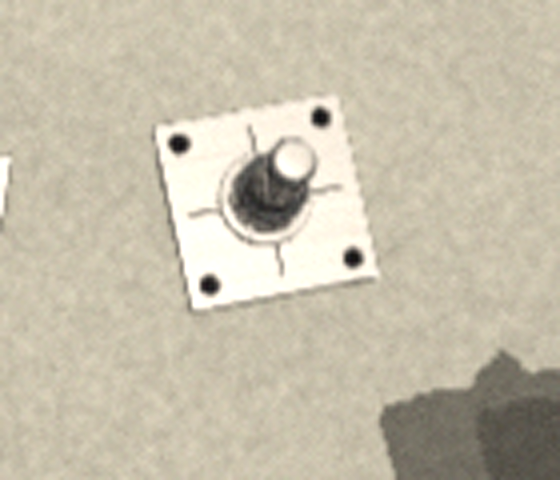

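Run:
```python
from h import *
s=(150+364/4-.4,180+345/4-.4);t=(280+294/4-.4,130+160/4-.4)
o1,d1=ray("scene",*s);o2,d2=ray("top",*t)
k=np.linalg.lstsq(np.stack([d1,-d2],1),o2-o1,rcond=None)[0]
print("cap",o1+d1*k[0],o2+d2*k[1])
print("ring",onz("top",280+267/4-.4,130+197/4-.4,.014),"plate",onz("top",280+265.75/4-.4,130+201.2/4-.4,.008))
print(ctrl.close_job())
```

```text
cap [ 0.60156342 -0.20552949  0.10107581] [ 0.60179196 -0.20522023  0.10107338]
ring [ 0.60180688 -0.20571913  0.014     ] plate [ 0.60070831 -0.20597698  0.008     ]
the job is handed in; nothing more can be done
None
```

I stood the steel ring-foot punch on the middle of the square plate and pressed it straight down until it tripped. It then sprang back, I left it standing there, and the job is handed in. No verdict is reported on handing in.

**Trip:** the push rose to about 12 N, then dropped. The collar sank about 14.5 mm between pictures with no slip in the grip. I cannot read the barrel joint directly, so the trip is inferred from those two signs.

**Final position:** the ring centre is about 1 mm from the plate's middle. The cap is straight above the foot within about 1 mm, so the punch is upright. The arm is clear of everything.

**What disagreed:**
- **Finger ends:** in the pictures they sat about 28 mm higher than the reported TCP. I set the grasp height by the pictures, and the closing width of 26.2 mm confirmed I had the barrel and not the collar.
- **Cap height:** at the end it triangulated to 101 mm against 104 mm expected. That is about image-measurement error, but it could also mean the barrel is up to 3 mm short of fully up, still inside the 4 mm limit.

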